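Find the unlatched disposal hatch and push it open

TASK

Three of the four identical white hatches on the glass disposal unit are latched and one is free: press gently on the hatches' blue spots to find the one that rocks, then push that one all the way open with the fingertips and leave it standing open, with the hand clear of it. Do not force the latched hatches, and leave the jars, weights and other things on the bench where they stand.

Things in the scene. Friction and masses are not known exactly. Their poses are not given: they have to be found in the camera images.
- unit: cream box with an aluminium deck, fixed to the bench: the glass disposal unit, 204 mm deep (its x, pointing away from the robot), 464 mm wide (its y, to the left), 120 mm high; origin at the centre of its underside. Four identical white hatches lie flush in the deck in a row along y, 112 mm apart, over hollow compartments 110 mm deep; 20 mm rim in front, 70 mm ledge with jars behind.
- hatch_1 (a point): centre of the blue press spot (26 mm across) on the leftmost hatch, on its top, 120 mm above the bench; fixed to the unit, does not move with the hatch; axes as the unit's. The hatch, 96 mm wide and 6 mm thick, reaches from 20 mm on the robot's side of this point to 90 mm beyond it along x; its pivot, marked by a thin grey line across it, is 55 mm beyond this point.
- hatch_2 (a point): centre of the blue press spot (26 mm across) on the second from the left hatch, on its top, 120 mm above the bench; fixed to the unit, does not move with the hatch; axes as the unit's. The hatch, 96 mm wide and 6 mm thick, reaches from 20 mm on the robot's side of this point to 90 mm beyond it along x; its pivot, marked by a thin grey line across it, is 55 mm beyond this point.
- hatch_3 (a point): centre of the blue press spot (26 mm across) on the third from the left hatch, on its top, 120 mm above the bench; fixed to the unit, does not move with the hatch; axes as the unit's. The hatch, 96 mm wide and 6 mm thick, reaches from 20 mm on the robot's side of this point to 90 mm beyond it along x; its pivot, marked by a thin grey line across it, is 55 mm beyond this point.
- hatch_4 (a point): centre of the blue press spot (26 mm across) on the rightmost hatch, on its top, 120 mm above the bench; fixed to the unit, does not move with the hatch; axes as the unit's. The hatch, 96 mm wide and 6 mm thick, reaches from 20 mm on the robot's side of this point to 90 mm beyond it along x; its pivot, marked by a thin grey line across it, is 55 mm beyond this point.
- free_hatch (a joint): tilt (rad) of the one unlatched hatch, whichever place it has. 0 = flush; grows as its robot-side end sinks into the box and its far end rises (to 32 mm above the deck); 1.15 = fully open, at its stop; can tip to -0.06. It moves at about 2.5 N on the spot and stays where left. To open it, a fingertip goes 40 to 50 mm down on the robot's side of the pivot, then towards the pivot.
- latched_a (a joint): how far one of the three latched hatches (place unknown) is sunk, in m. It does not tilt; it gives squarely on a stiff gasket, about 0.17 mm per N, and springs back. Beyond 0.0055 (33 N) its latch is damaged.
- latched_b (a joint): how far one of the three latched hatches (place unknown) is sunk, in m. It does not tilt; it gives squarely on a stiff gasket, about 0.17 mm per N, and springs back. Beyond 0.0055 (33 N) its latch is damaged.
- latched_c (a joint): how far one of the three latched hatches (place unknown) is sunk, in m. It does not tilt; it gives squarely on a stiff gasket, about 0.17 mm per N, and springs back. Beyond 0.0055 (33 N) its latch is damaged.
- jar_amber: small amber glass jar with a white cap standing on the unit's back ledge, 38 mm diameter, 60 mm high; origin at the centre of its underside; loose, not part of the job.
- jar_clear: small green glass jar with a red cap standing on the unit's back ledge, 38 mm diameter, 50 mm high; origin at the centre of its underside; loose, not part of the job.
- beaker: clear beaker on the bench to the right of the unit, 64 mm diameter, 80 mm high; origin at the centre of its underside; loose, not part of the job.
- weight_big: brass balance weight on the bench to the left of the unit, 36 mm diameter, 48 mm high; origin at the centre of its underside; loose, not part of the job.
- weight_small: brass balance weight standing between the jars on the unit's back ledge, 28 mm diameter, 38 mm high; origin at the centre of its underside; loose, not part of the job.
- reagent: amber reagent bottle on the bench to the right of the unit, 66 mm diameter, 150 mm high; origin at the centre of its underside; loose, not part of the job.
- mortar: white mortar bowl on the bench to the left of the unit, 90 mm diameter, 50 mm high; origin at the centre of its underside; loose, not part of the job.

How it is judged:
On the way, in this order (a step that is already met when the one before it is completed fails the run):
1. the free hatch rocks under a press (value of joint free_hatch above 0.08 rad).
2. the free hatch is pushed wide open (value of joint free_hatch above 0.95 rad), for 0.2 s.
At the end, for the whole second after the job is handed in: the free hatch stands open by at least 0.95 rad (its stop is at 1.15) and is still; the latched hatches are back within 3 mm of flush; none of the loose things has moved 30 mm (value of joint free_hatch above 0.95 rad and velocity of joint free_hatch between -0.05 and 0.05 rad/s and value of joint each of latched_a, latched_b, latched_c below 0.003 m and distance of each of jar_amber, jar_clear, beaker, weight_big, weight_small, reagent, mortar from where it was at the start of the episode below 0.03 m); the robot touches nothing.
It fails at once if a latched hatch is forced: pressed down by more than 5.5 mm (33 N) (value of joint any of latched_a, latched_b, latched_c above 0.0055 m).
It fails at once if a jar, weight, beaker, bottle or mortar is moved, lifted or knocked by more than 30 mm (not (distance of each of jar_amber, jar_clear, beaker, weight_big, weight_small, reagent, mortar from where it was at the start of the episode below 0.03 m)).
It also fails if it takes over 45 s, if anything falls off the work surface, if the arm or the gripper's body presses on something with over 40 N, if the wrist force passes 120 N, or if a joint passes its speed limit or range.

ROBOT

A 6-joint arm with a two-finger parallel gripper is mounted at the origin on the work surface. World frame = base frame: x ahead of the robot, y to its left, z up, the work surface at z = 0. Lengths are in m, angles in rad, forces in N, time in s.
With the tool pointing down it reaches from about 0.3 to 0.875 m from the base axis. Payload 6.4 kg.
Tool frame: the origin (TCP) lies at the very end of the fingers, on their centre line; the grasp point (between the pads) lies manip.grip_point_offset behind it (manip.grip_point_offset is the distance from the TCP to the grasp point, in m); z points along the fingers, y is the line along which they close (so a half turn about z gives the same grasp; the last joint's range is limited). The gripper opens to 85 mm and grips with 20 to 120 N. Pads are 22 mm wide; open, the fingers measure 114 mm over their backs; the gripper's body (76 mm by 85 mm) begins 54 mm behind the grasp point. The pads swing forward as they close: fully open they stand 13 mm farther back than shut.
Start: joints at [1.066, 0.181, 1.607, -0, 1.354, -0.206], TCP at [0.169, 0.55, 0.231] pointing down, gripper open.
Joint ranges: [-2.99, 2.99], [-0.89, 2.07], [0.3, 2.58], [-1.14, 4.28], [0, 2.63], [-3.12, 3.12]. Speed limits (rad/s): [2.57, 2.57, 3.01, 3.14, 3.14, 3.14].

INTERFACE

Orientations are given as a unit quaternion [w, x, y, z].
In Python, from workcell import manip gives the robot as it stands.
- The arm moves only by the shell command python3 -m inch 'ROWS' [FORCE]. ROWS is JSON, a list of rows, each an object of numbers: "rx", "ry", "rz": the turn, a rotation vector about the tool's x, y, z in rad; "dx", "dy", "dz": the shift along the tool's x, y, z in mm; "grip": the finger opening in mm, from 0 to 85.4. In form: [{"rx": .., "ry": .., "rz": .., "dx": .., "dy": .., "dz": .., "grip": ..}, ...]. A call has 1 to 8 rows; each row is the pose to reach, as a shift and turn from the pose commanded when the call began, along the tool's axes at that moment; what a row does not reach only later rows make up. A row lasts 1/10 s, in which the tool goes at most 50 mm and 8.59 degrees, less where a joint would pass 70% of its speed; a pose out of reach is approached as far as the arm can. A call with a gripper value outside its range is refused whole. The fingers move at their own pace and stop on an object; FORCE is the grip in N (left out, the last holds). Time passes only in rows, so rows that repeat a pose let the fingers close. It gives the time, the measured TCP pose, the force, the opening and the grip force at its end, in the units of the state.
- manip.observe(): the state, without advancing time (a new reading comes with each control period).
- manip.read_camera(name): name is "scene" or "top"; returns the picture (400x640x3 uint8, red, green, blue); there is no depth.
- manip.camera_info(name): a dict with "mtx" (3x3 intrinsics, pixels), "R" (3x3) and "t" (3): a world point X has camera coordinates R X + t. Camera axes: x right, y down, z forward; pixel columns grow to the right and rows downward; lengths in m; the calibration is good to about 2 mm. A picture is of the moment at which its call begins. camera_info takes no time and is no camera call.
- manip.close_job(): hands the job in; it is judged then, once.
The state is a dict: "time": time; "joints": joint angles; "joint_vel": joint speeds; "joint_torque": joint torques, N m; "tcp_pos": TCP position; "orientation": TCP orientation; "force": force on the tool from outside, world axes, zero at the start; "ft_torque": the same for the moment, N m; "width": opening from 0.0 (shut) to 1.0 (fully open); "gripper_force": force on a finger pad.
Only numpy, scipy, OpenCV 4.12 (cv2) and the standard library are available. Lean on these libraries where they do the work, as an engineer would, in place of code of your own. Each camera call takes 0.05 s, during which the arm holds its last target. There are 200 camera calls.

## Working session

There is one attempt and no reset: what is moved stays moved. The work goes in short steps, Python scripts to look and compute and a shell command to move; the robot and the scene stay as the last step left them, time stands still between calls to the robot, and variables do not carry over. Pictures are saved under pics/ and viewed, at most 10 in all, crops included, and the job is handed in when it is done.

```bash
mkdir -p pics; ls
python3 - <<'E'
from workcell import manip
import cv2
for n in ("top","scene"):
    cv2.imwrite(f"pics/{n}0.png",cv2.cvtColor(manip.read_camera(n),cv2.COLOR_RGB2BGR)); print(manip.camera_info(n))
print(manip.observe(), manip.grip_point_offset)
E
```

```text
pics
{'mtx': array([[390.03737881,   0.        , 323.59385352],
       [  0.        , 390.03737881, 198.9420522 ],
       [  0.        ,   0.        ,   1.        ]]), 'R': array([[ 0.01959996, -0.99937191, -0.02952344],
       [-0.9856552 , -0.01436318, -0.16815925],
       [ 0.16762958,  0.03239584, -0.98531763]]), 't': array([0.00772131, 0.5532062 , 0.97693044])}
{'mtx': array([[417.87152593,   0.        , 317.48151947],
       [  0.        , 417.87152593, 192.78521619],
       [  0.        ,   0.        ,   1.        ]]), 'R': array([[-5.34370067e-02,  9.98570942e-01,  7.47741372e-04],
       [ 8.14921718e-01,  4.40420320e-02, -5.77895227e-01],
       [-5.77102314e-01, -3.02716404e-02, -8.16110622e-01]]), 't': array([ 0.02099686, -0.37889429,  1.49420104])}
{'time': 0.1, 'joints': array([ 1.06574356e+00,  1.81407286e-01,  1.60788480e+00,  5.67974887e-06,
        1.35383087e+00, -2.06285336e-01]), 'joint_vel': array([-2.47634603e-05, -2.99930724e-03, -4.94045678e-03,  1.56716887e-03,
        1.07593313e-03, -6.65725754e-04]), 'joint_torque': array([-2.79451915e-04, -4.45867932e+01, -3.52245641e+01, -1.77741244e-04,
        3.99902390e-03, -6.11990544e-06]), 'tcp_pos': array([0.16897866, 0.54909843, 0.23051891]), 'orientation': array([-2.69037497e-04,  1.48829303e-01,  9.88862606e-01, -7.16295217e-04]), 'force': array([-0.67541805, -0.27435616, -0.81876364]), 'ft_torque': array([ 0.01359679,  0.00415664, -0.02952772]), 'gripper_force': 0.0, 'width': 0.9961564214341724} 0.0187
```

View pics/top0.png

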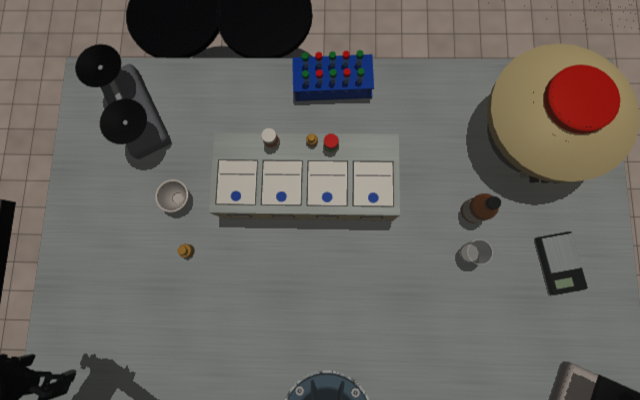

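View pics/scene0.png

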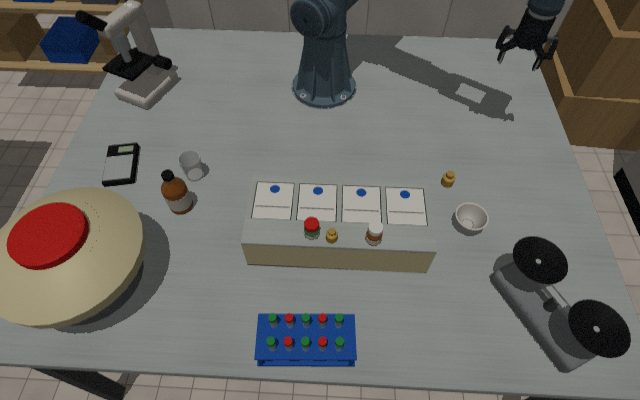

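```bash
cat > h.py <<'E'
from workcell import manip
import cv2, numpy as np
from scipy.spatial.transform import Rotation as Ro
def ray(n,px,z):
    c=manip.camera_info(n); d=c["R"].T@np.linalg.inv(c["mtx"])@[*px,1]; o=-c["R"].T@c["t"]
    return o+d*(z-o[2])/d[2]
def pose():
    s=manip.observe(); q=s["orientation"]; return s["tcp_pos"],Ro.from_quat([*q[1:],q[0]]).as_matrix(),s
def togo(p):
    t,R,s=pose(); return np.round(R.T@(np.array(p)-t)*1000,1)
E
python3 - <<'E'
from h import *
for n in ("top","scene"):
    im=cv2.imread(f"pics/{n}0.png"); hsv=cv2.cvtColor(im,cv2.COLOR_BGR2HSV)
    m=cv2.inRange(hsv,(105,150,80),(125,255,255)); k,l,st,ce=cv2.connectedComponentsWithStats(m)
    for i in range(1,k):
        if 20<st[i,4]<200: print(n,ce[i].round(1),st[i,4],ray(n,ce[i],.12).round(4))
t,R,s=pose(); print(R.round(3))
E
```

```text
top [235.5 195.5] 58 [0.546  0.2313 0.12  ]
top [280.9 196.2] 62 [0.5459 0.1193 0.12  ]
top [326.8 196.7] 60 [0.5462 0.007  0.12  ]
top [372.9 197.3] 61 [ 0.5463 -0.1049  0.12  ]
scene [274.5 188.5] 46 [ 0.5421 -0.1041  0.12  ]
scene [317.5 190.5] 48 [0.5423 0.008  0.12  ]
scene [360.9 192.1] 48 [0.5415 0.1203 0.12  ]
scene [404.5 194.1] 51 [0.5415 0.2325 0.12  ]
[[-0.956  0.294 -0.001]
 [ 0.294  0.956 -0.001]
 [ 0.    -0.001 -1.   ]]
```

```bash
python3 -m inch '[{"rz":-0.298,"dx":-452,"dy":-193,"dz":30,"grip":0},{"rz":-0.298,"dx":-452,"dy":-193,"dz":30,"grip":0},{"rz":-0.298,"dx":-452,"dy":-193,"dz":30,"grip":0},{"rz":-0.298,"dx":-452,"dy":-193,"dz":30,"grip":0},{"rz":-0.298,"dx":-452,"dy":-193,"dz":30,"grip":0},{"rz":-0.298,"dx":-452,"dy":-193,"dz":30,"grip":0},{"rz":-0.298,"dx":-452,"dy":-193,"dz":30,"grip":0},{"rz":-0.298,"dx":-452,"dy":-193,"dz":30,"grip":0}]' 20
python3 - <<'E'
from h import *
t,R,s=pose(); print(t,R.round(3),s['time'],togo([.544,.232,.13]))
E
```

```text
[0.16897866 0.54909843 0.23051891] [[-0.956  0.294 -0.001]
 [ 0.294  0.956 -0.001]
 [ 0.    -0.001 -1.   ]] 0.1 [-451.8 -192.5  100.7]schema error: expected keys rx, ry, rz, dx, dy, dz, grip
```

```bash
python3 -m inch '[{"rx":0,"ry":0,"rz":-0.298,"dx":-452,"dy":-193,"dz":30,"grip":0},{"rx":0,"ry":0,"rz":-0.298,"dx":-452,"dy":-193,"dz":30,"grip":0},{"rx":0,"ry":0,"rz":-0.298,"dx":-452,"dy":-193,"dz":30,"grip":0},{"rx":0,"ry":0,"rz":-0.298,"dx":-452,"dy":-193,"dz":30,"grip":0},{"rx":0,"ry":0,"rz":-0.298,"dx":-452,"dy":-193,"dz":30,"grip":0},{"rx":0,"ry":0,"rz":-0.298,"dx":-452,"dy":-193,"dz":30,"grip":0},{"rx":0,"ry":0,"rz":-0.298,"dx":-452,"dy":-193,"dz":30,"grip":0},{"rx":0,"ry":0,"rz":-0.298,"dx":-452,"dy":-193,"dz":30,"grip":0}]' 20
python3 - <<'E'
from h import *
t,R,s=pose(); print(t,R.round(3),s['time'],togo([.544,.232,.13]))
E
```

```text
time: 0.9
tcp_pos: [0.4686, 0.2955, 0.2071]
orientation: [-0.0, 0.0, 1.0, 0.0]
force: [0.8, 0.7, 0.2]
width: 0.002
gripper_force: 0.0
[0.46864657 0.29554076 0.20710255] [[-1.     0.001 -0.   ]
 [ 0.001  1.     0.   ]
 [ 0.     0.    -1.   ]] 0.9 [-75.4 -63.5  77.1]
```

```bash
python3 -m inch '[{"rx":0,"ry":0,"rz":0,"dx":-70,"dy":-60,"dz":50,"grip":0},{"rx":0,"ry":0,"rz":0,"dx":-70,"dy":-60,"dz":66,"grip":0},{"rx":0,"ry":0,"rz":0,"dx":-70,"dy":-60,"dz":66,"grip":0},{"rx":0,"ry":0,"rz":0,"dx":-70,"dy":-60,"dz":66,"grip":0},{"rx":0,"ry":0,"rz":0,"dx":-70,"dy":-60,"dz":66,"grip":0}]' 20
python3 - <<'E'
from h import *
t,R,s=pose(); print(t,R.round(3),s['time'],togo([.544,.232,.12]))
E
```

```text
time: 1.4
tcp_pos: [0.537, 0.2378, 0.1417]
orientation: [-0.0, 0.0, 1.0, 0.0]
force: [-1.3, 0.3, 0.4]
width: 0.001
gripper_force: 0.0
[0.53697403 0.23782189 0.14174363] [[-1.     0.001 -0.001]
 [ 0.001  1.     0.   ]
 [ 0.001  0.    -1.   ]] 1.4 [-7.  -5.8 21.7]
```

```bash
python3 -m inch '[{"rx":0,"ry":0,"rz":0,"dx":-7,"dy":-6,"dz":15,"grip":0},{"rx":0,"ry":0,"rz":0,"dx":-7,"dy":-6,"dz":20,"grip":0},{"rx":0,"ry":0,"rz":0,"dx":-7,"dy":-6,"dz":20,"grip":0},{"rx":0,"ry":0,"rz":0,"dx":-7,"dy":-6,"dz":20,"grip":0}]' 20; python3 -m inch '[{"rx":0,"ry":0,"rz":0,"dx":0,"dy":0,"dz":1,"grip":0},{"rx":0,"ry":0,"rz":0,"dx":0,"dy":0,"dz":1,"grip":0}]';python3 -m inch '[{"rx":0,"ry":0,"rz":0,"dx":0,"dy":0,"dz":1,"grip":0},{"rx":0,"ry":0,"rz":0,"dx":0,"dy":0,"dz":1,"grip":0}]'
```

```text
time: 1.8
tcp_pos: [0.5441, 0.2316, 0.1215]
orientation: [-0.0, 0.0, 1.0, 0.0]
force: [0.8, -0.3, 0.2]
width: 0.001
gripper_force: 0.0
time: 2.0
tcp_pos: [0.5445, 0.2313, 0.1207]
orientation: [0.0, 0.0, 1.0, 0.0]
force: [-0.0, -0.2, 0.4]
width: 0.0
gripper_force: 0.0
time: 2.2
tcp_pos: [0.5447, 0.2313, 0.1197]
orientation: [0.0, 0.0, 1.0, 0.0]
force: [-0.1, 0.4, 1.7]
width: -0.001
gripper_force: 0.6
```

```bash
python3 -m inch '[{"rx":0,"ry":0,"rz":0,"dx":0,"dy":0,"dz":1,"grip":0},{"rx":0,"ry":0,"rz":0,"dx":0,"dy":0,"dz":1,"grip":0}]';python3 -m inch '[{"rx":0,"ry":0,"rz":0,"dx":0,"dy":0,"dz":0.7,"grip":0},{"rx":0,"ry":0,"rz":0,"dx":0,"dy":0,"dz":0.7,"grip":0}]'
```

```text
time: 2.4
tcp_pos: [0.5447, 0.2313, 0.1187]
orientation: [0.0, 0.0, 1.0, 0.0]
force: [-0.7, 0.9, 2.9]
width: -0.002
gripper_force: 1.4
time: 2.6
tcp_pos: [0.5447, 0.2313, 0.1178]
orientation: [0.0, 0.0, 1.0, 0.0]
force: [-0.1, 1.0, 3.1]
width: 0.002
gripper_force: 1.4
```

```bash
python3 -m inch '[{"rx":0,"ry":0,"rz":0,"dx":0,"dy":0,"dz":1.2,"grip":0},{"rx":0,"ry":0,"rz":0,"dx":0,"dy":0,"dz":1.2,"grip":0}]';python3 -m inch '[{"rx":0,"ry":0,"rz":0,"dx":0,"dy":0,"dz":1.5,"grip":0},{"rx":0,"ry":0,"rz":0,"dx":0,"dy":0,"dz":1.5,"grip":0}]'
```

```text
time: 2.8
tcp_pos: [0.5446, 0.2312, 0.1165]
orientation: [0.0, 0.0, 1.0, 0.0]
force: [-0.6, 0.6, 1.7]
width: -0.0
gripper_force: 1.1
time: 3.0
tcp_pos: [0.5446, 0.2312, 0.1149]
orientation: [0.0, 0.0, 1.0, 0.0]
force: [0.9, 1.8, 1.9]
width: -0.002
gripper_force: 0.9
```

```bash
python3 -m inch '[{"rx":0,"ry":-0.04,"rz":0,"dx":0,"dy":0,"dz":3,"grip":0},{"rx":0,"ry":-0.08,"rz":0,"dx":0,"dy":0,"dz":7,"grip":0},{"rx":0,"ry":-0.12,"rz":0,"dx":0,"dy":0,"dz":11,"grip":0},{"rx":0,"ry":-0.17,"rz":0,"dx":0,"dy":0,"dz":15,"grip":0},{"rx":0,"ry":-0.17,"rz":0,"dx":0,"dy":0,"dz":15,"grip":0},{"rx":0,"ry":-0.17,"rz":0,"dx":0,"dy":0,"dz":15,"grip":0}]'
python3 - <<'E'
from h import *
t,R,s=pose(); print(t,R.round(3),s['time'],togo([.544,.232,.075]))
cv2.imwrite("pics/a.png",cv2.resize(cv2.cvtColor(manip.read_camera("scene"),cv2.COLOR_RGB2BGR)[100:300,200:500],None,fx=2.5,fy=2.5))
E
```

```text
time: 3.6
tcp_pos: [0.5439, 0.2309, 0.0997]
orientation: [0.084, 0.0, 0.996, -0.0]
force: [0.6, -0.1, 0.0]
width: 0.004
gripper_force: 0.0
[0.54389327 0.2308767  0.09965772] [[-0.986  0.001  0.167]
 [ 0.001  1.    -0.001]
 [-0.167 -0.    -0.986]] 3.6 [ 4.   1.1 24.3]
```

View pics/a.png

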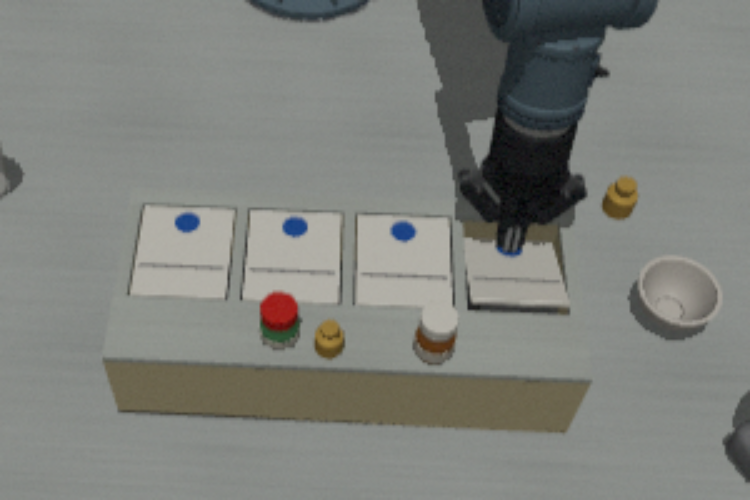

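The picture shows hatch 1 (right in this view, about (515,265)) tilted, with its far end raised. The other three are flush. I'm going deeper, then towards the pivot.

```bash
python3 -m inch '[{"rx":0,"ry":0,"rz":0,"dx":1,"dy":0,"dz":6,"grip":0},{"rx":0,"ry":0,"rz":0,"dx":2,"dy":0,"dz":13,"grip":0},{"rx":0,"ry":0,"rz":0,"dx":3,"dy":0,"dz":20,"grip":0},{"rx":0,"ry":0,"rz":0,"dx":4,"dy":0,"dz":26,"grip":0},{"rx":0,"ry":0,"rz":0,"dx":4,"dy":0,"dz":26,"grip":0},{"rx":0,"ry":0,"rz":0,"dx":0,"dy":0,"dz":27,"grip":0},{"rx":0,"ry":0,"rz":0,"dx":-4,"dy":0,"dz":28,"grip":0},{"rx":0,"ry":0,"rz":0,"dx":-4,"dy":0,"dz":28,"grip":0}]'
python3 - <<'E'
from h import *
print(togo([.561,.231,.072]))
E
```

```text
time: 4.45
tcp_pos: [0.553, 0.231, 0.0727]
orientation: [0.084, 0.0, 0.996, -0.0]
force: [-1.7, -0.0, 0.2]
width: -0.003
gripper_force: 0.7
[-7.8  0.   2. ]
```

```bash
python3 -m inch '[{"rx":0,"ry":0,"rz":0,"dx":-3,"dy":0,"dz":1,"grip":0},{"rx":0,"ry":0,"rz":0,"dx":-6,"dy":0,"dz":2,"grip":0},{"rx":0,"ry":0,"rz":0,"dx":-8,"dy":0,"dz":2,"grip":0},{"rx":0,"ry":0,"rz":0,"dx":-8,"dy":0,"dz":2,"grip":0}]';python3 -m inch '[{"rx":0,"ry":0,"rz":0,"dx":-2,"dy":0,"dz":0,"grip":0},{"rx":0,"ry":0,"rz":0,"dx":-3,"dy":0,"dz":0,"grip":0},{"rx":0,"ry":0,"rz":0,"dx":-3,"dy":0,"dz":0,"grip":0}]'
python3 - <<'E'
from h import *
cv2.imwrite("pics/b.png",cv2.resize(cv2.cvtColor(manip.read_camera("scene"),cv2.COLOR_RGB2BGR)[150:270,340:500],None,fx=4,fy=4))
E
```

```text
time: 4.85
tcp_pos: [0.5616, 0.231, 0.0725]
orientation: [0.085, 0.0, 0.996, -0.0]
force: [-1.8, -0.3, 0.1]
width: 0.001
gripper_force: 1.1
time: 5.15
tcp_pos: [0.5644, 0.2311, 0.073]
orientation: [0.085, 0.0, 0.996, -0.0]
force: [-3.7, -0.6, -1.2]
width: 0.002
gripper_force: 1.5
```

View pics/b.png

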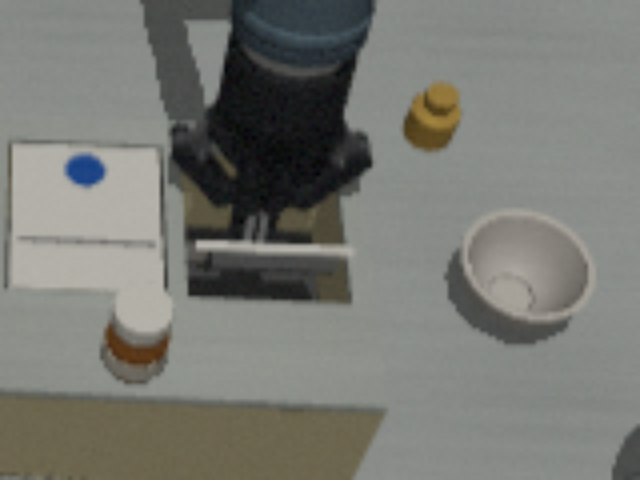

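The hatch is seen edge-on at about (275,250) with a little of its underside showing. That puts it just past the camera's line of sight (about 0.95 rad), so I'm pushing on to the stop.

```bash
python3 -m inch '[{"rx":0,"ry":0,"rz":0,"dx":-2,"dy":0,"dz":0,"grip":0},{"rx":0,"ry":0,"rz":0,"dx":-2,"dy":0,"dz":0,"grip":0},{"rx":0,"ry":0,"rz":0,"dx":-2,"dy":0,"dz":0,"grip":0}]';python3 -m inch '[{"rx":0,"ry":0,"rz":0,"dx":-2,"dy":0,"dz":0,"grip":0},{"rx":0,"ry":0,"rz":0,"dx":-2,"dy":0,"dz":0,"grip":0},{"rx":0,"ry":0,"rz":0,"dx":-2,"dy":0,"dz":0,"grip":0}]'
```

```text
time: 5.5
tcp_pos: [0.5665, 0.2311, 0.0734]
orientation: [0.085, 0.0, 0.996, -0.0]
force: [-3.6, 0.3, -0.8]
width: -0.002
gripper_force: 1.5
time: 5.8
tcp_pos: [0.5685, 0.2311, 0.0737]
orientation: [0.085, 0.0, 0.996, -0.0]
force: [-3.7, -0.4, -0.4]
width: 0.0
gripper_force: 1.5
```

```bash
python3 -m inch '[{"rx":0,"ry":0,"rz":0,"dx":-2,"dy":0,"dz":0,"grip":0},{"rx":0,"ry":0,"rz":0,"dx":-2,"dy":0,"dz":0,"grip":0},{"rx":0,"ry":0,"rz":0,"dx":-2,"dy":0,"dz":0,"grip":0}]';python3 -m inch '[{"rx":0,"ry":0,"rz":0,"dx":-1,"dy":0,"dz":0,"grip":0},{"rx":0,"ry":0,"rz":0,"dx":-1,"dy":0,"dz":0,"grip":0},{"rx":0,"ry":0,"rz":0,"dx":-1,"dy":0,"dz":0,"grip":0}]'
```

```text
time: 6.1
tcp_pos: [0.569, 0.2311, 0.0736]
orientation: [0.083, 0.0, 0.997, -0.0]
force: [-9.0, -0.0, 2.2]
width: 0.002
gripper_force: 4.5
time: 6.4
tcp_pos: [0.569, 0.2311, 0.0735]
orientation: [0.082, 0.0, 0.997, -0.0]
force: [-12.2, -0.9, 4.3]
width: -0.002
gripper_force: 6.5
```

```bash
python3 -m inch '[{"rx":0,"ry":0,"rz":0,"dx":8,"dy":0,"dz":-1,"grip":0},{"rx":0,"ry":0,"rz":0,"dx":14,"dy":0,"dz":-2,"grip":0},{"rx":0,"ry":0,"rz":0,"dx":14,"dy":0,"dz":-25,"grip":0},{"rx":0,"ry":0,"rz":0,"dx":14,"dy":0,"dz":-60,"grip":0},{"rx":0,"ry":0,"rz":0,"dx":25,"dy":0,"dz":-100,"grip":0},{"rx":0,"ry":0,"rz":0,"dx":65,"dy":0,"dz":-130,"grip":0},{"rx":0,"ry":0,"rz":0,"dx":105,"dy":0,"dz":-150,"grip":0},{"rx":0,"ry":0,"rz":0,"dx":105,"dy":0,"dz":-150,"grip":0}]'; python3 -m inch '[{"rx":0,"ry":0,"rz":0,"dx":0,"dy":0,"dz":0,"grip":0},{"rx":0,"ry":0,"rz":0,"dx":0,"dy":0,"dz":0,"grip":0},{"rx":0,"ry":0,"rz":0,"dx":0,"dy":0,"dz":0,"grip":0}]'
python3 - <<'E'
from h import *
cv2.imwrite("pics/c.png",cv2.resize(cv2.cvtColor(manip.read_camera("scene"),cv2.COLOR_RGB2BGR)[130:290,220:500],None,fx=2.8,fy=2.8))
E
```

```text
time: 7.2
tcp_pos: [0.4402, 0.2319, 0.207]
orientation: [0.087, -0.0, 0.996, 0.001]
force: [0.2, 0.7, -0.1]
width: -0.0
gripper_force: 0.0
time: 7.5
tcp_pos: [0.4433, 0.231, 0.204]
orientation: [0.085, 0.001, 0.996, -0.0]
force: [-0.0, 1.0, 0.7]
width: -0.002
gripper_force: 0.0
```

View pics/c.png

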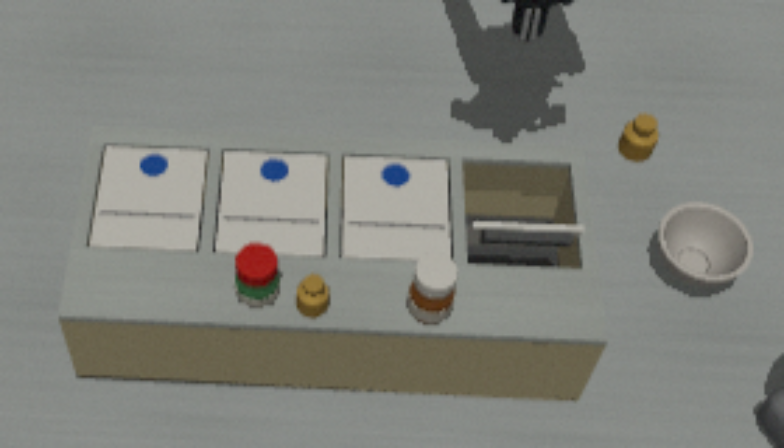

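The picture shows hatch 1 standing open at about (525,230). The hand is clear at (530,20), and everything else is in place.

```bash
python3 -c "
from workcell import manip
print(manip.close_job())"
```

```text
the job is handed in; nothing more can be done
None
```

The free hatch was the leftmost one (hatch_1). I pushed it open to its stop, left it standing open with the hand clear, never touched the other three hatches or the loose items, and handed the job in at about 7.6 s; no verdict came back.

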